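# Close the drill case and swing its catch home

## Task

Lower the open lid of the blue drill case gently until it is fully shut on its rim, then swing the red catch over the lid, up its ramp and on until it drops fully home in its notch. Do not slam or force anything, and leave the spray can, the screwdriver and the roll of tape where they are.

Things in the scene. Friction and masses are not known exactly. Their poses are not given: they have to be found in the camera images.
- case: Blue drill case, fixed to the bench: 280 mm along its x axis, 240 mm along its y axis, walls 115 mm high; origin at the centre of its underside, z up. The lid is hinged along the top of its +y wall; the catch is outside its -y wall. Inside are black foam and a drill (they stay put, all below the rim).
- lid (a joint): Angle of the lid in rad: 0 shut flat on the rim (its stop), growing as it opens, at most 1.45 (nearly upright). It turns about a line parallel to the case's x axis through lid_hinge. The lid is a blue slab, 280 mm (along x) by 240 mm, 16 mm thick, about 0.35 kg. The hinge is stiff: the lid stays where it is left and must be pushed all the way, with about 0.5 to 3 N at its free edge.
- lid_hinge (a point): Middle of the lid's hinge line, at the top of the case's +y wall: 120 mm along the case's y from its origin, 115 mm up; it is also the rear edge of the lid's inner face. Its axes turn with the lid: the lid's free edge lies 240 mm along its -y, its outer face 16 mm along its +z.
- lid_edge (a point): Middle of the lid's free edge, on the outer face. A small steel keeper (ramp, hump and notch, at most 12 mm high) sits on the outer face within 40 mm of this edge, between 0 and 75 mm towards the case's -x from this point.
- catch (a joint): Angle of the red catch, rad: 0 = arm along the case's +x, clear of the lid; grows counter-clockwise seen from above to 1.5 = arm across the lid (end stop). Free up to 0.75; with the lid shut, the lid's ramp then lifts the arm against a spring, 6 mm at 1.25 (up to about 12 N at the post); past the hump it drops into the notch (1.38 to 1.5 is home) and stays. Let go on the ramp it may stay there.
- catch_pivot (a point): The catch's upright pivot, 45 mm along the case's -x and 144 mm along its -y from the case's origin, at the height of the arm's underside (137 mm above the bench). The arm is 13 mm wide and 9 mm thick, under it the bracket is 36 mm wide.
- catch_post (a point): Middle of the top of the red upright post (16 mm diameter, 36 mm tall above the arm, top 182 mm above the bench when the arm is down) at the end of the catch's arm, 72 mm from the pivot. Push the post sideways.
- spray_can: Bystander: upright spray can with orange label, 54 mm diameter, 150 mm tall; origin at the centre of its underside.
- screwdriver: Bystander: screwdriver with red handle, 200 mm long, 26 mm thick, lying along its x axis; origin under its middle.
- tape: Bystander: roll of brown tape, 100 mm diameter, 45 mm high, lying flat; origin at the centre of its underside.

How it is judged:
On the way, in this order (a step that is already met when the one before it is completed fails the run):
1. the lid is lowered onto its rim, the catch not yet swung over (value of joint lid below 0.03 rad and value of joint catch below 0.6 rad), for 0.2 s.
2. the catch has passed its hump and dropped home in its notch, on the shut lid (value of joint lid below 0.03 rad and value of joint catch above 1.36 rad and height (world z) of catch_post below 0.1845 m), for 0.2 s.
At the end, for the whole second after the job is handed in: The lid is shut (within 0.03 rad of its rim), the catch is home in its notch (past 1.36 rad, its arm down again: top of the post below 184.5 mm), the can, screwdriver and tape are within 30 mm of where they began, the can upright (all of step 2 and distance of each of spray_can, screwdriver, tape from where it was at the start of the episode below 0.03 m and angle between spray_can's own z axis and vertical below 0.3 rad); the robot touches nothing.
It fails at once if the lid is slammed: it comes down the last 0.3 rad faster than 1.5 rad/s (value of joint lid below 0.3 rad and velocity of joint lid below -1.5 rad/s).
It fails at once if the lid, catch or case is forced with more than 45 N (contact force between case and anything else above 45 N).
It fails at once if the catch is swung in (past 0.7 rad) while the lid is not shut (value of joint lid above 0.08 rad and value of joint catch above 0.7 rad).
It fails at once if the spray can, screwdriver or tape is moved more than 30 mm (distance of any of spray_can, screwdriver, tape from where it was at the start of the episode above 0.03 m).
It also fails if it takes over 51 s, if anything falls off the work surface, if the arm or the gripper's body presses on something with over 40 N, if the wrist force passes 120 N, or if a joint passes its speed limit or range.

## Robot

A 6-joint arm with a two-finger parallel gripper is mounted at the origin on the work surface. World frame = base frame: x ahead of the robot, y to its left, z up, the work surface at z = 0. Lengths are in m, angles in rad, forces in N, time in s.
With the tool pointing down it reaches from about 0.4 to 0.825 m from the base axis. Payload 7 kg.
Tool frame: the origin (TCP) lies midway between the tips of the shut fingers; the grasp point (between the pads) lies 19 mm behind it; z points along the fingers, y is the line along which they close (so a half turn about z gives the same grasp; the last joint's range is limited). The gripper opens to 88 mm and grips with 3 to 60 N. Pads are 19 mm wide; open, the fingers measure 130 mm over their backs; the gripper's body (78 mm by 193 mm) begins 47 mm behind the grasp point.
Start: joints at [1.636, 0.359, 0.012, 0, -1.224, -0.288], TCP at [0.149, 0.658, 0.227] pointing down, gripper open.
Joint ranges: [-3.07, 3.07], [-1.43, 2.12], [-1.02, 1.25], [-3.03, 1.67], [-3.05, -0], [-3.03, 3.03]. Speed limits (rad/s): [2.39, 2.39, 3.01, 3.14, 3.14, 3.14].

## Interface

Orientations are given as [roll, pitch, yaw] about the fixed x, y, z axes, in that order (R = Rz(yaw) Ry(pitch) Rx(roll)).
In Python, from station import get_state, grab_frame, calibration, job_done, boxes_of, regions_of, spot_point gives the robot as it stands. The module is installed in compiled form; this text tells all that it offers.
- The arm moves only by the tool arm_command, never from a script. Its argument "commands" is a list of rows, each an object of numbers: "tx", "ty", "tz": the shift along the tool's x, y, z each as a share of 25 cm, from -1 to 1; "twist": the turn about the tool's z as a share of 180 degrees, from -1 to 1. A call has exactly 8 rows; each row is the pose to reach, as a shift and turn from the pose commanded when the call began, along the tool's axes at that moment, turning the shorter way round; what a row does not reach only later rows make up. A row lasts 1/12 s, in which the tool goes at most 41.7 mm and 7.16 degrees, less where a joint would pass 70% of its speed; a pose out of reach is approached as far as the arm can. A call with a number of a shift or a turn outside -1 to 1 is refused whole. A call with a gripper value outside its range is refused whole. "claw" is the opening, from 0 (shut) to 1 (fully open), set as the call begins (left out, the last holds). The fingers move at their own pace and stop on an object; "grip_force" is the grip in N (left out, the last holds). Time passes only in rows, so rows that repeat a pose let the fingers close, or fill a call up. It gives the time, the measured TCP pose, the force, the opening and the grip force at its end, in the units of the state.
- get_state(): the state, without advancing time (a new reading comes with each control period).
- grab_frame(name): name is "scene" or "top" or "wrist"; returns the picture (384x512x3 uint8, red, green, blue); there is no depth.
- calibration(name): a dict with "camera_matrix" (3x3 intrinsics, pixels), "k1" (the pictures are not rectified: a ray, as slopes to the right and down, at radius r is drawn at 1 + k1 r^2 times it, then the intrinsics apply), "extrinsics" (4x4, takes a point from camera to world coordinates). Camera axes: x right, y down, z forward; pixel columns grow to the right and rows downward; lengths in m; the calibration is good to about 2 mm. A picture is of the moment at which its call begins: read the wrist's pose just before it. calibration takes no time and is no camera call; for the wrist camera it gives the pose at the moment of the call.
- job_done(): hands the job in; it is judged then, once.
Trained networks look in the newest picture that a camera, given by its name, has taken for a name from the list of things; names that differ only in an ending like _2 or _b are one class to them, and where a whole thing is asked for, a point or a joint stands for the part that bears it (a point fixed in the world has none). Each returns a list of dicts, best first, with "score" (0 to 1); they miss things now and then, are a little off and sometimes report something else, mostly with a low value. They report only what shows in the picture. A call takes as long as a camera call.
- boxes_of(query, camera): "rect" ([left, top, right, bottom] in pixels, round what is visible of it).
- regions_of(query, camera): "region" (384x512 bool, what is visible of it) and "rect" ([left, top, right, bottom] in pixels, round what is visible of it).
- spot_point(query, camera): "uv" ([column, row] in pixels: a listed point, or the origin of a listed thing).
The state is a dict: "t": time; "q": joint angles; "qd": joint speeds; "joint_efforts": joint torques, N m; "eef_pos": TCP position; "ee_rot": TCP orientation; "force": force on the tool from outside, world axes, zero at the start; "moment": the same for the moment, N m; "width": finger opening in m; "gripper_force": force on a finger pad.
Only numpy, scipy, OpenCV 4.12 (cv2) and the standard library are available. Lean on these libraries where they do the work, as an engineer would, in place of code of your own. Each camera call takes 0.05 s, during which the arm holds its last target. There are 200 camera calls.

## Working session

There is one attempt and no reset: what is moved stays moved. The work goes in short steps, Python scripts to look and compute and a tool call to move; the robot and the scene stay as the last step left them, time stands still between calls to the robot, and variables do not carry over. Pictures are saved under pics/ and viewed, at most 10 in all, crops included, and the job is handed in when it is done.

Besides the shell and the picture viewer there is one more tool, called after "Emit:" as a command line: name --argument value ..., lists and objects as JSON in quotes. arm_command: Moves the arm, as the interface text tells. Shift numbers are shares of 25 cm and turn numbers shares of 180 degrees, none past 1 either way. Its arguments: {"type":"object","properties":{"commands":{"type":"array"},"claw":{"type":"number"},"grip_force":{"type":"number"}},"required":["commands"]}

```bash
mkdir -p pics; cat > h.py <<'E'
import numpy as np, cv2
from station import *
def ray(name,uv,c=None):
    c=c or calibration(name); K=np.array(c["camera_matrix"]); T=np.array(c["extrinsics"])
    p=cv2.undistortPoints(np.array([[uv]],float),K,np.array([c["k1"],0,0,0.]))[0,0]
    return T[:3,3],T[:3,:3]@np.array([p[0],p[1],1])
def proj(name,P,c=None):
    c=c or calibration(name); K=np.array(c["camera_matrix"]); T=np.linalg.inv(np.array(c["extrinsics"]))
    return cv2.projectPoints(np.atleast_2d(P).astype(float),cv2.Rodrigues(T[:3,:3])[0],T[:3,3],K,np.array([c["k1"],0,0,0.]))[0][:,0]
def atz(name,uv,z):
    o,d=ray(name,uv); return o+d*(z-o[2])/d[2]
def tri(obs):
    A=np.zeros((3,3));b=np.zeros(3)
    for n,uv in obs:
        o,d=ray(n,uv); d=d/np.linalg.norm(d); M=np.eye(3)-np.outer(d,d); A+=M;b+=M@o
    return np.linalg.solve(A,b)
E
python3 - <<'E'
from h import *
np.set_printoptions(precision=3,suppress=True)
s=get_state();print(s["t"],s["eef_pos"],s["ee_rot"],s["force"])
ims=[]
for n in("scene","top"):
    im=grab_frame(n);cv2.imwrite(f"pics/{n}0.png",im[:,:,::-1])
    print(n,np.array(calibration(n)["extrinsics"])[:3,3])
    for q in("case","lid_hinge","lid_edge","catch_pivot","catch_post","spray_can","screwdriver","tape"):
        r=spot_point(q,n); print(n,q,[(np.round(x["uv"],1),round(x["score"],2)) for x in r[:2]])
E
```

```text
0.0 [0.149 0.658 0.226] [ 3.14  -0.    -0.223] [0.541 0.413 0.646]
scene [ 1.251 -0.059  1.087]
scene case [(array([266.8, 214.2]), 0.91)]
scene lid_hinge [(array([319. , 197.7]), 0.56)]
scene lid_edge [(array([288.6, 142.8]), 0.82)]
scene catch_pivot [(array([227.3, 173.5]), 0.76)]
scene catch_post [(array([225.6, 183.9]), 0.74)]
scene spray_can [(array([158.3, 212.9]), 0.91)]
scene screwdriver [(array([165.7, 183.8]), 0.66)]
scene tape [(array([365.8, 224. ]), 0.75)]
top [ 0.459 -0.01   1.241]
top case [(array([229.3, 185.9]), 0.88)]
top lid_hinge [(array([130.7, 169.1]), 0.69), (array([178.3, 170.7]), 0.57)]
top lid_edge [(array([211.4, 168.1]), 0.61)]
top catch_pivot [(array([290.6, 211. ]), 0.74), (array([233. , 185.2]), 0.38)]
top catch_post [(array([289.6, 181.7]), 0.62)]
top spray_can [(array([368.1, 200.4]), 0.65)]
top screwdriver [(array([358.2, 245. ]), 0.67)]
top tape [(array([129.4, 169.1]), 0.67)]
```

View pics/scene0.png

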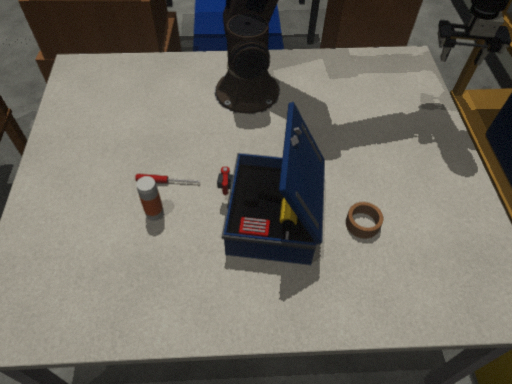

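View pics/top0.png

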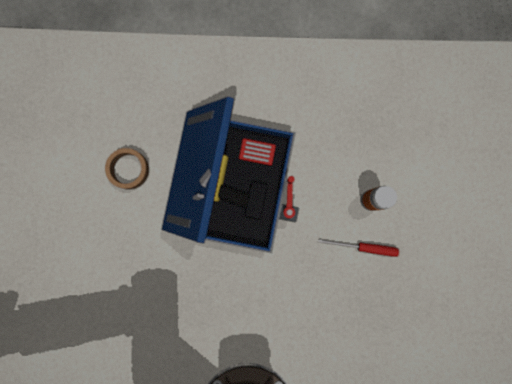

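The scene view shows the lid open near 1.1–1.3 rad, with its free edge running (292,104)–(283,190). The top view shows the free edge (232,98)–(205,240), the keeper at (205,178), the catch pivot (290,211) and the post (290,180). Next I fit the case pose from these.

```bash
cat > fit.py <<'E'
from h import *
from scipy.optimize import least_squares
np.set_printoptions(precision=3,suppress=True)
def R(a,ax): return cv2.Rodrigues(np.eye(3)[ax]*a)[0]
def lid(P,th): # lid local (about hinge)-> case
    return np.array([0,.12,.115])+R(-th,0)@np.array(P)   # -y edge rises
def pts(v):
    x,y,a,th,ct=v; post=np.array([-.045,-.144,0])+.072*np.array([np.cos(ct),np.sin(ct),0])
    C=dict(orig=[0,0,0],rimA=[.14,-.12,.115],rimB=[-.14,-.12,.115],piv=[-.045,-.144,.137],post=[post[0],post[1],.182],
     edge=lid([0,-.24,.016],th),eA=lid([.14,-.24,.016],th),eB=lid([-.14,-.24,.016],th),hA=lid([.14,0,.016],th),hB=lid([-.14,0,.016],th))
    return {k:R(a,2)@np.array(p)+[x,y,0] for k,p in C.items()}
obs=[("top","rimA",293,131),("top","rimB",272,250),("top","eA",232,98),("top","eB",205,240),("top","piv",290.6,211),("top","post",289.8,181),
("top","hA",193,108),("top","hB",163,235),
("scene","orig",266.8,214.2),("scene","piv",227.3,173.5),("scene","post",225.6,183.9),("scene","edge",288.6,142.8),("scene","eB",292,104),("scene","rimA",226,236),("scene","rimB",238,155)]
cal={n:calibration(n) for n in("top","scene")}
def res(v):
    P=pts(v); return np.concatenate([proj(n,P[k],cal[n])[0]-[u,w] for n,k,u,w in obs])
if __name__=="__main__":
    r=least_squares(res,[.55,.1,-.17,1.1,.1],loss="soft_l1")
    print("x y yaw lid catch",r.x,r.cost)
    for o,e in zip(obs,res(r.x).reshape(-1,2)):print(o,e)
    for k,p in pts(r.x).items():print(k,p)
    for n,uvs in (("top",[(368,200),(358,245),(129,169)]),): print([atz(n,u,0) for u in uvs])
    tw=[]
    for n in("top","scene"):
        im=cv2.imread(f"pics/{n}0.png")
        im=cv2.resize(im[60:290,90:420],None,fx=2,fy=2) 
        for k,p in pts(r.x).items():
            u=(proj(n,p,cal[n])[0]-[90,60])*2; cv2.circle(im,tuple(int(i) for i in u),2,(0,255,0),-1)
        tw.append(cv2.resize(im,(400,279)))
    cv2.imwrite("pics/fit.png",np.vstack(tw))
E
python3 fit.py
```

```text
x y yaw lid catch [ 0.562  0.048 -0.164  1.058  0.242] 40.15385654271742
('top', 'rimA', 293, 131) [0.879 0.169]
('top', 'rimB', 272, 250) [-0.269  0.13 ]
('top', 'eA', 232, 98) [-0.249 -2.519]
('top', 'eB', 205, 240) [-2.135  2.259]
('top', 'piv', 290.6, 211) [-0.359 -0.086]
('top', 'post', 289.8, 181) [-0.102 -3.773]
('top', 'hA', 193, 108) [-6.903  1.963]
('top', 'hB', 163, 235) [-1.271 -5.449]
('scene', 'orig', 266.8, 214.2) [4.532 4.283]
('scene', 'piv', 227.3, 173.5) [-3.606 -0.126]
('scene', 'post', 225.6, 183.9) [-0.041  0.189]
('scene', 'edge', 288.6, 142.8) [-3.526  0.163]
('scene', 'eB', 292, 104) [-3.24  -1.823]
('scene', 'rimA', 226, 236) [-3.44  -0.685]
('scene', 'rimB', 238, 155) [-1.197 -1.217]
orig [0.562 0.048 0.   ]
rimA [ 0.681 -0.093  0.115]
rimB [ 0.405 -0.047  0.115]
piv [ 0.494 -0.087  0.137]
post [ 0.566 -0.081  0.182]
edge [0.565 0.064 0.332]
eA [0.703 0.041 0.332]
eB [0.427 0.087 0.332]
hA [0.722 0.157 0.123]
hB [0.446 0.203 0.123]
[array([ 0.531, -0.293,  0.   ]), array([ 0.417, -0.268,  0.   ]), array([0.596, 0.315, 0.   ])]
```

View pics/fit.png

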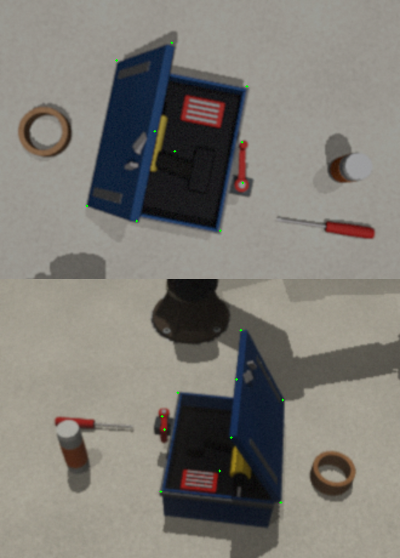

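The fit overlay matches the lid and rim corners to a few mm in both views: case (0.562, 0.048), yaw -0.164, lid 1.06 rad. I'll write a planner that converts world/case waypoints into rows, then move.

```bash
cat > plan.py <<'E'
from h import *
import json,os
CX,CY,CA=.562,.048,-.164
def w(cx,cy): # case->world xy
    c,s=np.cos(CA),np.sin(CA); return CX+c*cx-s*cy, CY+s*cx+c*cy
def cmd(): return json.load(open("cmd.json")) if os.path.exists("cmd.json") else None
def init():
    s=get_state(); json.dump([*map(float,s["eef_pos"]),float(s["ee_rot"][2])],open("cmd.json","w"))
def rows(wps,nd=3): # wps: list of world x,y,z,yaw ; prints rows, stores last
    x,y,z,a=cmd(); last=None
    for X,Y,Z,A in wps:
        dx,dy=X-x,Y-y; A=(A-a+np.pi)%(2*np.pi)-np.pi
        t=[(np.cos(a)*dx+np.sin(a)*dy)/.25,(np.sin(a)*dx-np.cos(a)*dy)/.25,-(Z-z)/.25,-A/np.pi]
        t=[round(v,nd)+0. for v in t]; last=t; print(t)
    dx,dy=.25*t[0],.25*t[1]
    json.dump([x+np.cos(a)*dx+np.sin(a)*dy,y+np.sin(a)*dx-np.cos(a)*dy,z-.25*t[2],a-np.pi*t[3]],open("cmd.json","w"))
E
python3 - <<'E'
from plan import *
init(); p=cmd(); A=(*w(.05,.085),.375,-1.73); print(p,A)
for f in(.34,.67,1): rows([[p[i]+f*(A[i]-p[i]) if i<2 else (A[i] if i==2 else p[i]+f*(A[i]-p[i])) for i in range(4)]],2)
E
```

```text
[0.14915587670872216, 0.6582893079475082, 0.2265673444049258, -0.2227712260905299] (np.float64(0.6252067013292786), np.float64(0.12369618819380129), 0.375, -1.73)
[np.float64(0.79), np.float64(0.57), -0.59, 0.16]
[np.float64(0.94), np.float64(0.11), 0.0, 0.16]
[np.float64(0.87), np.float64(-0.36), 0.0, 0.16]
```

Emit:
arm_command --commands '[{"tx":0.79,"ty":0.57,"tz":-0.59,"twist":0.16},{"tx":0.79,"ty":0.57,"tz":-0.59,"twist":0.16},{"tx":0.79,"ty":0.57,"tz":-0.59,"twist":0.16},{"tx":0.79,"ty":0.57,"tz":-0.59,"twist":0.16},{"tx":0.79,"ty":0.57,"tz":-0.59,"twist":0.16},{"tx":0.79,"ty":0.57,"tz":-0.59,"twist":0.16},{"tx":0.79,"ty":0.57,"tz":-0.59,"twist":0.16},{"tx":0.79,"ty":0.57,"tz":-0.59,"twist":0.16}]' --claw 0 --grip_force 10

```text
t: 1.57
eef_pos: [0.3138, 0.4732, 0.3797]
ee_rot: [-3.134, 0.001, -0.728]
force: [-0.0, 0.8, 1.0]
width: 0.0399
gripper_force: 0.0
```

Emit:
arm_command --commands '[{"tx":0.94,"ty":0.11,"tz":0,"twist":0.16},{"tx":0.94,"ty":0.11,"tz":0,"twist":0.16},{"tx":0.94,"ty":0.11,"tz":0,"twist":0.16},{"tx":0.94,"ty":0.11,"tz":0,"twist":0.16},{"tx":0.94,"ty":0.11,"tz":0,"twist":0.16},{"tx":0.94,"ty":0.11,"tz":0,"twist":0.16},{"tx":0.94,"ty":0.11,"tz":0,"twist":0.16},{"tx":0.94,"ty":0.11,"tz":0,"twist":0.16}]'

```text
t: 2.23
eef_pos: [0.4687, 0.298, 0.3738]
ee_rot: [3.141, -0.0, -1.231]
force: [0.7, 0.8, -0.1]
width: 0.0005
gripper_force: 0.0
```

Emit:
arm_command --commands '[{"tx":0.87,"ty":-0.36,"tz":0,"twist":0.16},{"tx":0.87,"ty":-0.36,"tz":0,"twist":0.16},{"tx":0.87,"ty":-0.36,"tz":0,"twist":0.16},{"tx":0.87,"ty":-0.36,"tz":0,"twist":0.16},{"tx":0.87,"ty":-0.36,"tz":0,"twist":0.16},{"tx":0.87,"ty":-0.36,"tz":0,"twist":0.16},{"tx":0.87,"ty":-0.36,"tz":0,"twist":0.16},{"tx":0.87,"ty":-0.36,"tz":0,"twist":0.16}]'

```text
t: 2.9
eef_pos: [0.6262, 0.1245, 0.3729]
ee_rot: [3.14, -0.001, -1.732]
force: [-0.2, 0.9, -0.1]
width: 0.0005
gripper_force: 0.0
```

```bash
cat >> plan.py <<'E'
def arc(th,r=.225,off=.0095): return (*w(.05,.12-r*np.cos(th)+.016*np.sin(th)+off),.115+r*np.sin(th)+.016*np.cos(th),-1.73)
E
python3 - <<'E'
from plan import *
rows([arc(1.2)]*1)
for a,b in((1.2,.9),(.9,.6),(.6,.35)):
    print(); rows([arc(t) for t in np.linspace(a,b,9)[1:]])
E
```

```text
[np.float64(0.092), np.float64(0.002), np.float64(0.174), 0.0]

[np.float64(0.032), np.float64(0.0), np.float64(0.011), 0.0]
[np.float64(0.064), np.float64(0.0), np.float64(0.023), 0.0]
[np.float64(0.095), np.float64(0.0), np.float64(0.036), 0.0]
[np.float64(0.126), np.float64(0.0), np.float64(0.05), 0.0]
[np.float64(0.156), np.float64(0.001), np.float64(0.065), 0.0]
[np.float64(0.186), np.float64(0.001), np.float64(0.081), 0.0]
[np.float64(0.215), np.float64(0.001), np.float64(0.099), 0.0]
[np.float64(0.243), np.float64(0.001), np.float64(0.117), 0.0]

[np.float64(0.028), np.float64(0.0), np.float64(0.02), 0.0]
[np.float64(0.055), np.float64(0.0), np.float64(0.041), 0.0]
[np.float64(0.081), np.float64(0.0), np.float64(0.062), 0.0]
[np.float64(0.106), np.float64(0.0), np.float64(0.085), 0.0]
[np.float64(0.13), np.float64(0.0), np.float64(0.108), 0.0]
[np.float64(0.153), np.float64(0.0), np.float64(0.133), 0.0]
[np.float64(0.176), np.float64(0.001), np.float64(0.158), 0.0]
[np.float64(0.197), np.float64(0.001), np.float64(0.184), 0.0]

[np.float64(0.018), np.float64(0.0), np.float64(0.023), 0.0]
[np.float64(0.034), np.float64(0.0), np.float64(0.046), 0.0]
[np.float64(0.05), np.float64(0.0), np.float64(0.069), 0.0]
[np.float64(0.065), np.float64(0.0), np.float64(0.093), 0.0]
[np.float64(0.079), np.float64(0.0), np.float64(0.117), 0.0]
[np.float64(0.093), np.float64(0.0), np.float64(0.142), 0.0]
[np.float64(0.105), np.float64(0.0), np.float64(0.167), 0.0]
[np.float64(0.117), np.float64(0.0), np.float64(0.193), 0.0]
```

Emit:
arm_command --commands '[{"tx":0.03,"ty":0,"tz":0.05},{"tx":0.05,"ty":0,"tz":0.1},{"tx":0.07,"ty":0,"tz":0.14},{"tx":0.092,"ty":0.002,"tz":0.174},{"tx":0.092,"ty":0.002,"tz":0.174},{"tx":0.092,"ty":0.002,"tz":0.174},{"tx":0.092,"ty":0.002,"tz":0.174},{"tx":0.092,"ty":0.002,"tz":0.174}]'

```text
invalid input
```

Emit:
arm_command --commands '[{"tx":0.032,"tz":0.011},{"tx":0.064,"tz":0.023},{"tx":0.095,"tz":0.036},{"tx":0.126,"tz":0.05},{"tx":0.156,"ty":0.001,"tz":0.065},{"tx":0.186,"ty":0.001,"tz":0.081},{"tx":0.215,"ty":0.001,"tz":0.099},{"tx":0.243,"ty":0.001,"tz":0.117}]'

```text
invalid input
```

Emit:
arm_command --commands '[{"tx":0.03,"ty":0,"tz":0.05,"twist":0},{"tx":0.05,"ty":0,"tz":0.1,"twist":0},{"tx":0.07,"ty":0,"tz":0.14,"twist":0},{"tx":0.092,"ty":0.002,"tz":0.174,"twist":0},{"tx":0.092,"ty":0.002,"tz":0.174,"twist":0},{"tx":0.092,"ty":0.002,"tz":0.174,"twist":0},{"tx":0.092,"ty":0.002,"tz":0.174,"twist":0},{"tx":0.092,"ty":0.002,"tz":0.174,"twist":0}]'

```text
t: 3.57
eef_pos: [0.6219, 0.1024, 0.3315]
ee_rot: [-3.14, 0.001, -1.73]
force: [-0.0, 0.4, -0.5]
width: 0.0004
gripper_force: 0.0
```

Emit:
arm_command --commands '[{"tx":0.032,"ty":0,"tz":0.011,"twist":0},{"tx":0.064,"ty":0,"tz":0.023,"twist":0},{"tx":0.095,"ty":0,"tz":0.036,"twist":0},{"tx":0.126,"ty":0,"tz":0.05,"twist":0},{"tx":0.156,"ty":0.001,"tz":0.065,"twist":0},{"tx":0.186,"ty":0.001,"tz":0.081,"twist":0},{"tx":0.215,"ty":0.001,"tz":0.099,"twist":0},{"tx":0.243,"ty":0.001,"tz":0.117,"twist":0}]'

```text
t: 4.23
eef_pos: [0.6114, 0.0412, 0.3008]
ee_rot: [3.141, 0.0, -1.731]
force: [-0.8, 1.1, 0.6]
width: 0.0002
gripper_force: 0.8
```

Emit:
arm_command --commands '[{"tx":0.028,"ty":0,"tz":0.02,"twist":0},{"tx":0.055,"ty":0,"tz":0.041,"twist":0},{"tx":0.081,"ty":0,"tz":0.062,"twist":0},{"tx":0.106,"ty":0,"tz":0.085,"twist":0},{"tx":0.13,"ty":0,"tz":0.108,"twist":0},{"tx":0.153,"ty":0,"tz":0.133,"twist":0},{"tx":0.176,"ty":0.001,"tz":0.158,"twist":0},{"tx":0.197,"ty":0.001,"tz":0.184,"twist":0}]'

```text
t: 4.9
eef_pos: [0.6035, -0.0072, 0.2548]
ee_rot: [-3.141, -0.0, -1.731]
force: [-0.5, 1.2, 0.7]
width: 0.0003
gripper_force: 0.6
```

```bash
python3 - <<'E'
from h import *
a=grab_frame("scene")[60:290,100:400];b=grab_frame("top")[60:290,100:400]
cv2.imwrite("pics/mid.png",cv2.resize(np.vstack([a,b]),None,fx=1.3,fy=1.3)[:,:,::-1]); print(get_state()["force"])
E
```

```text
[0.36824617 0.18738364 0.01860273]
```

View pics/mid.png

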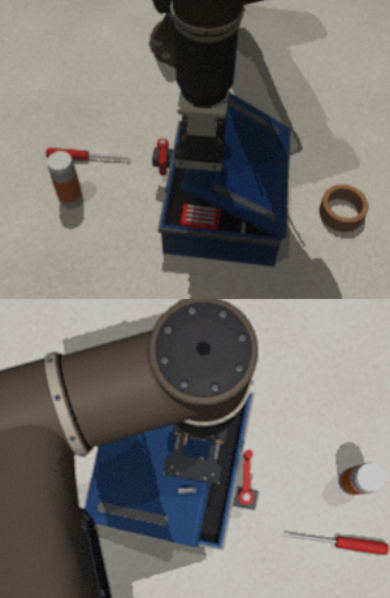

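The lid has followed the fingers down to about 0.6 rad, and the gripper body and catch are clear. I'll continue, easing the contact point slightly towards the hinge.

```bash
python3 - <<'E'
from plan import *
import json
p=cmd(); a=arc(.6); json.dump([*map(float,a)],open("cmd.json","w"))
for a,b,r0,r1 in((.6,.35,.225,.21),(.35,.1,.21,.205)):
    print(); rows([arc(t,r) for t,r in zip(np.linspace(a,b,9)[1:],np.linspace(r0,r1,9)[1:])])
E
```

```text
[np.float64(0.011), np.float64(0.0), np.float64(0.026), 0.0]
[np.float64(0.021), np.float64(0.0), np.float64(0.053), 0.0]
[np.float64(0.03), np.float64(0.0), np.float64(0.08), 0.0]
[np.float64(0.038), np.float64(0.0), np.float64(0.106), 0.0]
[np.float64(0.045), np.float64(0.0), np.float64(0.133), 0.0]
[np.float64(0.051), np.float64(0.0), np.float64(0.16), 0.0]
[np.float64(0.056), np.float64(0.0), np.float64(0.186), 0.0]
[np.float64(0.06), np.float64(0.0), np.float64(0.213), 0.0]

[np.float64(0.009), np.float64(0.0), np.float64(0.025), 0.0]
[np.float64(0.016), np.float64(0.0), np.float64(0.05), 0.0]
[np.float64(0.022), np.float64(0.0), np.float64(0.075), 0.0]
[np.float64(0.028), np.float64(0.0), np.float64(0.1), 0.0]
[np.float64(0.033), np.float64(0.0), np.float64(0.126), 0.0]
[np.float64(0.037), np.float64(0.0), np.float64(0.151), 0.0]
[np.float64(0.04), np.float64(0.0), np.float64(0.177), 0.0]
[np.float64(0.043), np.float64(0.0), np.float64(0.202), 0.0]
```

Emit:
arm_command --commands '[{"tx":0.011,"ty":0,"tz":0.026,"twist":0},{"tx":0.021,"ty":0,"tz":0.053,"twist":0},{"tx":0.03,"ty":0,"tz":0.08,"twist":0},{"tx":0.038,"ty":0,"tz":0.106,"twist":0},{"tx":0.045,"ty":0,"tz":0.133,"twist":0},{"tx":0.051,"ty":0,"tz":0.16,"twist":0},{"tx":0.056,"ty":0,"tz":0.186,"twist":0},{"tx":0.06,"ty":0,"tz":0.213,"twist":0}]'

```text
t: 5.67
eef_pos: [0.6011, -0.0216, 0.2013]
ee_rot: [3.141, -0.0, -1.731]
force: [-0.3, -0.5, 1.8]
width: 0.0004
gripper_force: 0.6
```

Emit:
arm_command --commands '[{"tx":0.009,"ty":0,"tz":0.025,"twist":0},{"tx":0.016,"ty":0,"tz":0.05,"twist":0},{"tx":0.022,"ty":0,"tz":0.075,"twist":0},{"tx":0.028,"ty":0,"tz":0.1,"twist":0},{"tx":0.033,"ty":0,"tz":0.126,"twist":0},{"tx":0.037,"ty":0,"tz":0.151,"twist":0},{"tx":0.04,"ty":0,"tz":0.177,"twist":0},{"tx":0.043,"ty":0,"tz":0.202,"twist":0}]'

```text
t: 6.33
eef_pos: [0.5994, -0.0321, 0.1509]
ee_rot: [3.142, 0.0, -1.731]
force: [-0.1, -0.4, 0.8]
width: 0.0007
gripper_force: 0.5
```

Emit:
arm_command --commands '[{"tx":0,"ty":0,"tz":0.008,"twist":0},{"tx":0,"ty":0,"tz":0.016,"twist":0},{"tx":0,"ty":0,"tz":0.024,"twist":0},{"tx":0,"ty":0,"tz":0.032,"twist":0},{"tx":0,"ty":0,"tz":0.04,"twist":0},{"tx":0,"ty":0,"tz":0.048,"twist":0},{"tx":0,"ty":0,"tz":0.056,"twist":0},{"tx":0,"ty":0,"tz":0.064,"twist":0}]'

```text
t: 7.0
eef_pos: [0.5996, -0.032, 0.1355]
ee_rot: [-3.141, 0.0, -1.731]
force: [0.1, 0.0, 1.2]
width: 0.0005
gripper_force: 0.5
```

Emit:
arm_command --commands '[{"tx":0,"ty":0,"tz":0.002,"twist":0},{"tx":0,"ty":0,"tz":0.004,"twist":0},{"tx":0,"ty":0,"tz":0.006,"twist":0},{"tx":0,"ty":0,"tz":0.008,"twist":0},{"tx":0,"ty":0,"tz":0.008,"twist":0},{"tx":0,"ty":0,"tz":0.008,"twist":0},{"tx":0,"ty":0,"tz":0.008,"twist":0},{"tx":0,"ty":0,"tz":0.008,"twist":0}]'

```text
t: 7.67
eef_pos: [0.5994, -0.0319, 0.1335]
ee_rot: [3.142, 0.0, -1.731]
force: [-0.4, 0.2, 0.2]
width: 0.0004
gripper_force: 0.1
```

Emit:
arm_command --commands '[{"tx":0,"ty":0,"tz":0.001,"twist":0},{"tx":0,"ty":0,"tz":0.002,"twist":0},{"tx":0,"ty":0,"tz":0.003,"twist":0},{"tx":0,"ty":0,"tz":0.004,"twist":0},{"tx":0,"ty":0,"tz":0.005,"twist":0},{"tx":0,"ty":0,"tz":0.006,"twist":0},{"tx":0,"ty":0,"tz":0.006,"twist":0},{"tx":0,"ty":0,"tz":0.006,"twist":0}]'

```text
t: 8.33
eef_pos: [0.5994, -0.032, 0.132]
ee_rot: [3.142, -0.0, -1.731]
force: [-0.6, -0.8, -0.3]
width: 0.0006
gripper_force: 0.2
```

Emit:
arm_command --commands '[{"tx":0,"ty":0,"tz":0.001,"twist":0},{"tx":0,"ty":0,"tz":0.002,"twist":0},{"tx":0,"ty":0,"tz":0.003,"twist":0},{"tx":0,"ty":0,"tz":0.003,"twist":0},{"tx":0,"ty":0,"tz":0.003,"twist":0},{"tx":0,"ty":0,"tz":0.003,"twist":0},{"tx":0,"ty":0,"tz":0.003,"twist":0},{"tx":0,"ty":0,"tz":0.003,"twist":0}]'

```text
t: 9.0
eef_pos: [0.5994, -0.032, 0.1314]
ee_rot: [-3.142, -0.0, -1.731]
force: [-0.7, -2.2, 1.3]
width: 0.0004
gripper_force: 0.8
```

Emit:
arm_command --commands '[{"tx":0,"ty":0,"tz":0.001,"twist":0},{"tx":0,"ty":0,"tz":0.002,"twist":0},{"tx":0,"ty":0,"tz":0.003,"twist":0},{"tx":0,"ty":0,"tz":0.003,"twist":0},{"tx":0,"ty":0,"tz":0.003,"twist":0},{"tx":0,"ty":0,"tz":0.003,"twist":0},{"tx":0,"ty":0,"tz":0.003,"twist":0},{"tx":0,"ty":0,"tz":0.003,"twist":0}]'

```text
t: 9.67
eef_pos: [0.5995, -0.0321, 0.1312]
ee_rot: [-3.141, -0.0, -1.731]
force: [-2.9, -1.0, 6.3]
width: 0.0004
gripper_force: 3.3
```

The force rose at z = 0.131, which is exactly the shut height, so the lid is down. I lift off and go over to the -y side of the catch.

```bash
python3 - <<'E'
from plan import *
import json
json.dump([.5994,-.032,.1307,-1.731],open("cmd.json","w"))
rows([(.5994,-.032,.28,-1.731)],2);rows([(*w(.025,-.22),.28,-1.55)],2); print(cmd())
E
```

```text
[np.float64(0.0), np.float64(0.0), -0.6, 0.0]
[np.float64(0.59), np.float64(0.1), 0.0, -0.06]
[0.5511910365783911, -0.17362325319598462, 0.2807, -1.5425044407846125]
```

Emit:
arm_command --commands '[{"tx":0,"ty":0,"tz":-0.6,"twist":0},{"tx":0,"ty":0,"tz":-0.6,"twist":0},{"tx":0,"ty":0,"tz":-0.6,"twist":0},{"tx":0,"ty":0,"tz":-0.6,"twist":0},{"tx":0,"ty":0,"tz":-0.6,"twist":0},{"tx":0,"ty":0,"tz":-0.6,"twist":0},{"tx":0,"ty":0,"tz":-0.6,"twist":0},{"tx":0,"ty":0,"tz":-0.6,"twist":0}]'

```text
t: 10.33
eef_pos: [0.5988, -0.0319, 0.279]
ee_rot: [3.139, -0.0, -1.731]
force: [-0.9, 0.2, -0.1]
width: 0.0005
gripper_force: 0.0
```

Emit:
arm_command --commands '[{"tx":0.59,"ty":0.1,"tz":0,"twist":-0.06},{"tx":0.59,"ty":0.1,"tz":0,"twist":-0.06},{"tx":0.59,"ty":0.1,"tz":0,"twist":-0.06},{"tx":0.59,"ty":0.1,"tz":0,"twist":-0.06},{"tx":0.59,"ty":0.1,"tz":0,"twist":-0.06},{"tx":0.59,"ty":0.1,"tz":0,"twist":-0.06},{"tx":0.59,"ty":0.1,"tz":0,"twist":-0.06},{"tx":0.59,"ty":0.1,"tz":0,"twist":-0.06}]'

```text
t: 11.0
eef_pos: [0.5514, -0.173, 0.2798]
ee_rot: [3.14, 0.0, -1.542]
force: [0.2, 0.1, 0.6]
width: 0.0002
gripper_force: 0.0
```

```bash
python3 - <<'E'
from h import *
np.set_printoptions(precision=3,suppress=True)
s=get_state();print(s["t"],s["eef_pos"],s["ee_rot"])
fr=[]
obs={}
for n in("wrist","scene","top"):
    im=grab_frame(n); cal=calibration(n); fr.append(cv2.resize(im,None,fx=.78,fy=.78) if n=="wrist" else cv2.resize(im[80:280,120:380],(399,300)))
    for q in("lid_edge","catch_pivot","catch_post"):
        r=spot_point(q,n)
        for x in r[:1]:
            print(n,q,np.round(x["uv"],1),round(x["score"],2)); obs.setdefault(q,[]).append((n,x["uv"]))
            for z in ({"lid_edge":.131,"catch_pivot":.137,"catch_post":.182}[q],): print(atz(n,x["uv"],z))
for q,o in obs.items():
    if len(o)>1: print(q,tri(o))
cv2.imwrite("pics/w1.png",np.vstack([fr[0][:,:399],fr[1]])[:,:,::-1])
E
```

```text
11.0 [ 0.551 -0.173  0.28 ] [ 3.14   0.    -1.542]
wrist catch_pivot [304.5 252. ] 0.63
[ 0.49  -0.087  0.137]
scene lid_edge [229.1 187.3] 0.72
[ 0.539 -0.073  0.131]
scene catch_pivot [226.6 173.4] 0.56
[ 0.495 -0.079  0.137]
scene catch_post [226.7 184.6] 0.55
[ 0.568 -0.078  0.182]
top lid_edge [280.2 188.2] 0.61
[ 0.546 -0.063  0.131]
top catch_pivot [291.3 209.4] 0.68
[ 0.498 -0.089  0.137]
catch_pivot [ 0.494 -0.085  0.136]
lid_edge [ 0.545 -0.068  0.138]
```

View pics/w1.png

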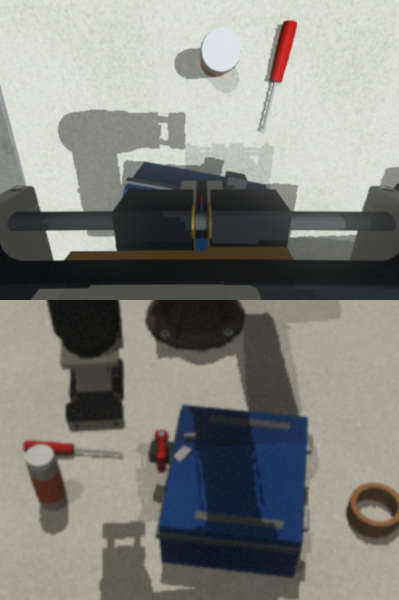

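The wrist and scene views show the lid flat on the case, and the catch still pointing along +x beside it. The measured pivot (0.494, -0.086) agrees with the model. Next: lower the closed fingers behind the post and sweep the arc.

```bash
cat >> plan.py <<'E'
def sw(c,z=.156,r=.072,off=.0175): return (*w(-.045+r*np.cos(c)+off*np.sin(c),-.144+r*np.sin(c)-off*np.cos(c)),z,CA+c-np.pi/2)
E
python3 - <<'E'
from plan import *
rows([sw(-.15)])
for a,b in((-.15,.25),(.25,.65)):
    print(); rows([sw(t) for t in np.linspace(a,b,9)[1:]])
E
```

```text
[np.float64(-0.191), np.float64(-0.029), 0.499, 0.109]

[np.float64(-0.015), np.float64(-0.003), 0.0, np.float64(-0.016)]
[np.float64(-0.03), np.float64(-0.006), 0.0, np.float64(-0.032)]
[np.float64(-0.044), np.float64(-0.007), 0.0, np.float64(-0.048)]
[np.float64(-0.059), np.float64(-0.008), 0.0, np.float64(-0.064)]
[np.float64(-0.074), np.float64(-0.009), 0.0, np.float64(-0.08)]
[np.float64(-0.089), np.float64(-0.008), 0.0, np.float64(-0.096)]
[np.float64(-0.103), np.float64(-0.007), 0.0, np.float64(-0.111)]
[np.float64(-0.118), np.float64(-0.005), 0.0, np.float64(-0.127)]

[np.float64(-0.015), np.float64(-0.003), 0.0, np.float64(-0.016)]
[np.float64(-0.029), np.float64(-0.005), 0.0, np.float64(-0.032)]
[np.float64(-0.044), np.float64(-0.007), 0.0, np.float64(-0.048)]
[np.float64(-0.059), np.float64(-0.008), 0.0, np.float64(-0.064)]
[np.float64(-0.074), np.float64(-0.008), 0.0, np.float64(-0.08)]
[np.float64(-0.088), np.float64(-0.007), 0.0, np.float64(-0.096)]
[np.float64(-0.103), np.float64(-0.006), 0.0, np.float64(-0.112)]
[np.float64(-0.118), np.float64(-0.004), 0.0, np.float64(-0.128)]
```

Emit:
arm_command --commands '[{"tx":0,"ty":0,"tz":0.15,"twist":0.04},{"tx":0,"ty":0,"tz":0.3,"twist":0.08},{"tx":0,"ty":0,"tz":0.42,"twist":0.109},{"tx":-0.05,"ty":-0.01,"tz":0.499,"twist":0.109},{"tx":-0.1,"ty":-0.02,"tz":0.499,"twist":0.109},{"tx":-0.15,"ty":-0.029,"tz":0.499,"twist":0.109},{"tx":-0.191,"ty":-0.029,"tz":0.499,"twist":0.109},{"tx":-0.191,"ty":-0.029,"tz":0.499,"twist":0.109}]'

```text
t: 12.27
eef_pos: [0.5586, -0.1237, 0.1579]
ee_rot: [-3.138, 0.001, -1.882]
force: [-0.1, -0.6, -0.1]
width: 0.0005
gripper_force: 0.0
```

Emit:
arm_command --commands '[{"tx":-0.015,"ty":-0.003,"tz":0,"twist":-0.016},{"tx":-0.03,"ty":-0.006,"tz":0,"twist":-0.032},{"tx":-0.044,"ty":-0.007,"tz":0,"twist":-0.048},{"tx":-0.059,"ty":-0.008,"tz":0,"twist":-0.064},{"tx":-0.074,"ty":-0.009,"tz":0,"twist":-0.08},{"tx":-0.089,"ty":-0.008,"tz":0,"twist":-0.096},{"tx":-0.103,"ty":-0.007,"tz":0,"twist":-0.111},{"tx":-0.118,"ty":-0.005,"tz":0,"twist":-0.127}]'

```text
t: 12.93
eef_pos: [0.5686, -0.0976, 0.1579]
ee_rot: [-3.138, -0.0, -1.482]
force: [-0.6, -0.8, 0.1]
width: 0.0007
gripper_force: 0.2
```

Emit:
arm_command --commands '[{"tx":-0.015,"ty":-0.003,"tz":0,"twist":-0.016},{"tx":-0.029,"ty":-0.005,"tz":0,"twist":-0.032},{"tx":-0.044,"ty":-0.007,"tz":0,"twist":-0.048},{"tx":-0.059,"ty":-0.008,"tz":0,"twist":-0.064},{"tx":-0.074,"ty":-0.008,"tz":0,"twist":-0.08},{"tx":-0.088,"ty":-0.007,"tz":0,"twist":-0.096},{"tx":-0.103,"ty":-0.006,"tz":0,"twist":-0.112},{"tx":-0.118,"ty":-0.004,"tz":0,"twist":-0.128}]'

```text
t: 13.6
eef_pos: [0.5671, -0.068, 0.1579]
ee_rot: [-3.138, -0.001, -1.08]
force: [1.2, -1.2, -0.0]
width: 0.0005
gripper_force: 0.2
```

```bash
python3 - <<'E'
from plan import *
for a,b in((.65,.95),(.95,1.2)):
    print(); rows([sw(t) for t in np.linspace(a,b,9)[1:]])
E
```

```text
[np.float64(-0.011), np.float64(-0.003), 0.0, np.float64(-0.012)]
[np.float64(-0.022), np.float64(-0.005), 0.0, np.float64(-0.024)]
[np.float64(-0.033), np.float64(-0.006), 0.0, np.float64(-0.036)]
[np.float64(-0.044), np.float64(-0.007), 0.0, np.float64(-0.047)]
[np.float64(-0.055), np.float64(-0.008), 0.0, np.float64(-0.059)]
[np.float64(-0.066), np.float64(-0.009), 0.0, np.float64(-0.071)]
[np.float64(-0.077), np.float64(-0.008), 0.0, np.float64(-0.083)]
[np.float64(-0.088), np.float64(-0.008), 0.0, np.float64(-0.095)]

[np.float64(-0.009), np.float64(-0.002), 0.0, np.float64(-0.01)]
[np.float64(-0.018), np.float64(-0.004), 0.0, np.float64(-0.02)]
[np.float64(-0.027), np.float64(-0.005), 0.0, np.float64(-0.03)]
[np.float64(-0.037), np.float64(-0.006), 0.0, np.float64(-0.04)]
[np.float64(-0.046), np.float64(-0.007), 0.0, np.float64(-0.05)]
[np.float64(-0.055), np.float64(-0.008), 0.0, np.float64(-0.06)]
[np.float64(-0.064), np.float64(-0.008), 0.0, np.float64(-0.07)]
[np.float64(-0.073), np.float64(-0.008), 0.0, np.float64(-0.08)]
```

Emit:
arm_command --commands '[{"tx":-0.011,"ty":-0.003,"tz":0,"twist":-0.012},{"tx":-0.022,"ty":-0.005,"tz":0,"twist":-0.024},{"tx":-0.033,"ty":-0.006,"tz":0,"twist":-0.036},{"tx":-0.044,"ty":-0.007,"tz":0,"twist":-0.047},{"tx":-0.055,"ty":-0.008,"tz":0,"twist":-0.059},{"tx":-0.066,"ty":-0.009,"tz":0,"twist":-0.071},{"tx":-0.077,"ty":-0.008,"tz":0,"twist":-0.083},{"tx":-0.088,"ty":-0.008,"tz":0,"twist":-0.095}]'

```text
t: 14.27
eef_pos: [0.5595, -0.0484, 0.1588]
ee_rot: [-3.138, -0.005, -0.782]
force: [3.0, -4.9, 4.2]
width: 0.0008
gripper_force: 2.9
```

Emit:
arm_command --commands '[{"tx":-0.009,"ty":-0.002,"tz":0,"twist":-0.01},{"tx":-0.018,"ty":-0.004,"tz":0,"twist":-0.02},{"tx":-0.027,"ty":-0.005,"tz":0,"twist":-0.03},{"tx":-0.037,"ty":-0.006,"tz":0,"twist":-0.04},{"tx":-0.046,"ty":-0.007,"tz":0,"twist":-0.05},{"tx":-0.055,"ty":-0.008,"tz":0,"twist":-0.06},{"tx":-0.064,"ty":-0.008,"tz":0,"twist":-0.07},{"tx":-0.073,"ty":-0.008,"tz":0,"twist":-0.08}]'

```text
t: 14.93
eef_pos: [0.551, -0.0346, 0.161]
ee_rot: [-3.137, -0.011, -0.53]
force: [8.9, -9.3, 9.3]
width: 0.0003
gripper_force: 6.3
```

```bash
python3 - <<'E'
from plan import *
for a,b in((1.2,1.34),(1.34,1.44)):
    print(); rows([sw(t) for t in np.linspace(a,b,9)[1:]])
print(sw(1.2),sw(1.34),sw(1.44))
E
```

```text
[np.float64(-0.005), np.float64(-0.002), 0.0, np.float64(-0.005)]
[np.float64(-0.011), np.float64(-0.003), 0.0, np.float64(-0.011)]
[np.float64(-0.016), np.float64(-0.004), 0.0, np.float64(-0.016)]
[np.float64(-0.021), np.float64(-0.005), 0.0, np.float64(-0.022)]
[np.float64(-0.026), np.float64(-0.005), 0.0, np.float64(-0.028)]
[np.float64(-0.031), np.float64(-0.006), 0.0, np.float64(-0.033)]
[np.float64(-0.036), np.float64(-0.007), 0.0, np.float64(-0.039)]
[np.float64(-0.041), np.float64(-0.007), 0.0, np.float64(-0.044)]

[np.float64(-0.004), np.float64(-0.001), 0.0, np.float64(-0.004)]
[np.float64(-0.007), np.float64(-0.002), 0.0, np.float64(-0.008)]
[np.float64(-0.011), np.float64(-0.003), 0.0, np.float64(-0.012)]
[np.float64(-0.015), np.float64(-0.004), 0.0, np.float64(-0.016)]
[np.float64(-0.018), np.float64(-0.004), 0.0, np.float64(-0.02)]
[np.float64(-0.022), np.float64(-0.005), 0.0, np.float64(-0.024)]
[np.float64(-0.026), np.float64(-0.005), 0.0, np.float64(-0.028)]
[np.float64(-0.029), np.float64(-0.006), 0.0, np.float64(-0.032)]
(np.float64(0.5458459818434128), np.float64(-0.033693197292892454), 0.156, -0.5347963267948965) (np.float64(0.5379399901025536), np.float64(-0.02699032118031182), 0.156, -0.3947963267948964) (np.float64(0.53175783643283), np.float64(-0.022911382694803542), 0.156, -0.29479632679489653)
```

Emit:
arm_command --commands '[{"tx":-0.005,"ty":-0.002,"tz":0,"twist":-0.005},{"tx":-0.011,"ty":-0.003,"tz":0,"twist":-0.011},{"tx":-0.016,"ty":-0.004,"tz":0,"twist":-0.016},{"tx":-0.021,"ty":-0.005,"tz":0,"twist":-0.022},{"tx":-0.026,"ty":-0.005,"tz":0,"twist":-0.028},{"tx":-0.031,"ty":-0.006,"tz":0,"twist":-0.033},{"tx":-0.036,"ty":-0.007,"tz":0,"twist":-0.039},{"tx":-0.041,"ty":-0.007,"tz":0,"twist":-0.044}]'

```text
t: 15.6
eef_pos: [0.5448, -0.0277, 0.1618]
ee_rot: [-3.137, -0.014, -0.391]
force: [10.7, -8.7, 10.9]
width: 0.0003
gripper_force: 7.0
```

Emit:
arm_command --commands '[{"tx":-0.004,"ty":-0.001,"tz":0,"twist":-0.004},{"tx":-0.007,"ty":-0.002,"tz":0,"twist":-0.008},{"tx":-0.011,"ty":-0.003,"tz":0,"twist":-0.012},{"tx":-0.015,"ty":-0.004,"tz":0,"twist":-0.016},{"tx":-0.018,"ty":-0.004,"tz":0,"twist":-0.02},{"tx":-0.022,"ty":-0.005,"tz":0,"twist":-0.024},{"tx":-0.026,"ty":-0.005,"tz":0,"twist":-0.028},{"tx":-0.029,"ty":-0.006,"tz":0,"twist":-0.032}]'

```text
t: 16.27
eef_pos: [0.5316, -0.0229, 0.1557]
ee_rot: [3.141, 0.0, -0.294]
force: [-0.1, 0.1, -0.6]
width: 0.0004
gripper_force: 0.1
```

The force fell from 17 N to zero at about 1.44 rad, so the catch seems to have dropped home. I back off, lift and check.

Emit:
arm_command --commands '[{"tx":0.06,"ty":0,"tz":0,"twist":0},{"tx":0.12,"ty":0,"tz":0,"twist":0},{"tx":0.12,"ty":0,"tz":-0.15,"twist":0},{"tx":0.12,"ty":0,"tz":-0.3,"twist":0},{"tx":0.12,"ty":0,"tz":-0.45,"twist":0},{"tx":0.12,"ty":0,"tz":-0.6,"twist":0},{"tx":0.12,"ty":0,"tz":-0.6,"twist":0},{"tx":0.12,"ty":0,"tz":-0.6,"twist":0}]'

```text
t: 16.93
eef_pos: [0.5616, -0.0314, 0.3084]
ee_rot: [-3.139, -0.004, -0.294]
force: [-0.3, -0.2, -1.2]
width: 0.0006
gripper_force: 0.0
```

Emit:
arm_command --commands '[{"tx":0.1,"ty":-0.9,"tz":-0.1,"twist":0},{"tx":0.1,"ty":-0.9,"tz":-0.1,"twist":0},{"tx":0.1,"ty":-0.9,"tz":-0.1,"twist":0},{"tx":0.1,"ty":-0.9,"tz":-0.1,"twist":0},{"tx":0.1,"ty":-0.9,"tz":-0.1,"twist":0},{"tx":0.1,"ty":-0.9,"tz":-0.1,"twist":0},{"tx":0.1,"ty":-0.9,"tz":-0.1,"twist":0},{"tx":0.1,"ty":-0.9,"tz":-0.1,"twist":0}]'

```text
t: 17.6
eef_pos: [0.6496, 0.1776, 0.3282]
ee_rot: [3.139, 0.003, -0.293]
force: [0.4, 0.0, -0.2]
width: 0.0005
gripper_force: 0.0
```

```bash
python3 - <<'E'
from plan import *
np.set_printoptions(precision=4,suppress=True)
ims=[];obs=[]
for n in("scene","top"):
    im=grab_frame(n); r=spot_point("catch_post",n); uv=r[0]["uv"] if r else None
    b=(im[140:215,190:290] if n=="scene" else im[150:225,235:335]); ims.append(cv2.resize(b,(600,300*1),interpolation=cv2.INTER_CUBIC)[:,:,::-1])
    if r:
        print(n,uv,r[0]["score"],atz(n,uv,.182)); obs.append((n,uv))
    for c in(1.2,1.45):
        p=(*w(-.045+.072*np.cos(c),-.144+.072*np.sin(c)),.182); print(n,c,p,proj(n,p))
if len(obs)>1: print(tri(obs))
cv2.imwrite("pics/end.png",np.vstack(ims))
E
```

```text
scene [157.2, 210.7] 0.69 [ 0.642  -0.2528  0.182 ]
scene 1.2 (np.float64(0.5307894639265971), np.float64(-0.02477404552713531), 0.182) [[246.4402 172.7344]]
scene 1.45 (np.float64(0.5143227883764279), np.float64(-0.017621101515786372), 0.182) [[248.8209 167.8519]]
top [256.7, 199.3] 0.62 [ 0.5165 -0.0104  0.182 ]
top 1.2 (np.float64(0.5307894639265971), np.float64(-0.02477404552713531), 0.182) [[263.4933 192.8879]]
top 1.45 (np.float64(0.5143227883764279), np.float64(-0.017621101515786372), 0.182) [[260.0216 200.3914]]
[ 0.5582 -0.1389  0.1116]
```

View pics/end.png

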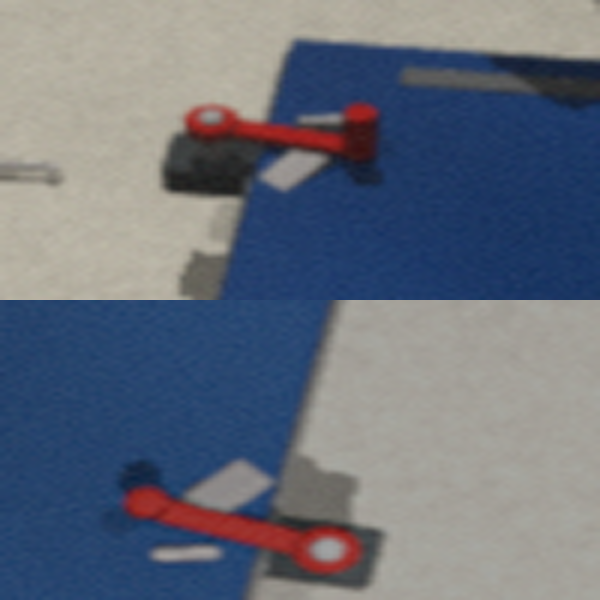

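The end picture shows the arm between the ramp and the keeper's end. The post is at about (259.5,200) in the top view and (250,168) in the scene view, which matches 1.45 rad with the arm down.

```bash
python3 -c "
from station import *
print(job_done())"
```

```text
the job is handed in; nothing more can be done
None
```

The lid is shut on its rim and the red catch looks home in its notch at about 1.45 rad. The job is handed in at about 17.7 s with no verdict returned; I kept clear of the can, screwdriver and tape but did not re-measure them at the end.

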